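# Put away the stack of test-kit cartons

## Robot

A 7-joint arm with a two-finger parallel gripper is mounted at the origin on the work surface. World frame = base frame: x ahead of the robot, y to its left, z up, the work surface at z = 0. Lengths are in m, angles in rad, forces in N, time in s.
With the tool pointing down it reaches from about 0.425 to 0.825 m from the base axis. Payload 3.6 kg.
Tool frame: the origin (TCP) lies at the very end of the fingers, on their centre line; the grasp point (between the pads) lies 19 mm behind it (env.grip_depth is the distance from the TCP to the grasp point, in m); z points along the fingers, y is the direction in which the jaws open and shut (so a half turn about z gives the same grasp; the last joint's range is limited). The gripper opens to 93 mm and grips with 3 to 60 N. Pads are 15 mm wide; open, the fingers measure 128 mm over their backs; the gripper's body (75 mm by 188 mm) begins 65 mm behind the grasp point.
Start: joints at [1.256, 0.615, -0.013, 1.423, 0.008, 1.103, -0.04], TCP at [0.185, -0.623, 0.219] pointing down, gripper open.
Joint ranges: [-3.12, 3.12], [-0.3, 2.06], [-1.34, 1.32], [0.26, 2.42], [-1.36, 4.5], [0.01, 1.98], [-2.84, 2.84]. Speed limits (rad/s): [2.79, 2.79, 3.14, 3.14, 3.14, 3.14, 3.14].

## Interface

Orientations are given as a rotation vector (axis times angle).
In Python, from cell import telemetry, optics, workorder, env gives the robot as it stands.
- The arm moves only by the tool arm_command, never from a script. Its argument "moves" is a list that holds one entry, the list of rows, each a list of 5 numbers: the shift along the world's x, y, z in mm, then the turn about the world's z in degrees, then the opening, from 0 (shut) to 1 (fully open). A call has exactly 5 rows; each row is the pose to reach, as a shift and turn from the pose commanded when the call began; what a row does not reach only later rows make up. A row lasts 1/10 s, in which the tool goes at most 50 mm and 8.59 degrees, less where a joint would pass 70% of its speed; a pose out of reach is approached as far as the arm can. A call with a gripper value outside its range is refused whole. The fingers move at their own pace and stop on an object; "force" is the grip in N (left out, the last holds). Time passes only in rows, so rows that repeat a pose let the fingers close, or fill a call up. It gives the time, the measured TCP pose, the force and the opening at its end, in the units of the state.
- telemetry.sense(): the state, without advancing time (a new reading comes with each control period).
- optics.snapshot(name): name is "side" or "top" or "wrist"; returns a dict with "img" (420x560x3 uint8, red, green, blue), "K" (3x3 intrinsics, pixels), "R" (3x3) and "t" (3): a world point X has camera coordinates R X + t. Camera axes: x right, y down, z forward; pixel columns grow to the right and rows downward; lengths in m; the calibration is good to about 2 mm. A picture is of the moment at which its call begins. There is no depth.
- workorder.job_done(): hands the job in, once; it reports no verdict.
Trained networks look in a picture, given as the dict that the camera call returned (one of the last four; its "shot" number tells which), for a name from the list of things; names that differ only in an ending like _2 or _b are one class to them, and where a whole thing is asked for, a point or a joint stands for the part that bears it (a point fixed in the world has none). Each returns a list of dicts, best first, with "score" (0 to 1); they miss things now and then, are a little off and sometimes report something else, mostly with a low value. They report only what shows in the picture. A call takes as long as a camera call. They do not tell look-alikes from the thing itself.
- optics.look_for(picture, label): "location" ([x, y, z] in m, in the coordinates of the camera as it stood for that picture, good to about 4 mm: the middle of the surface that is visible of it).
- optics.place_of(picture, label): "location" ([x, y, z] in m, in the coordinates of the camera as it stood for that picture, good to about 4 mm: a listed point, or the origin of a listed thing).
The state is a dict: "time_s": time; "joints": joint angles; "qd": joint speeds; "joint_torque": joint torques, N m; "tool_pos": TCP position; "tcp_rot": TCP orientation; "contact_force": force on the tool from outside, world axes, zero at the start; "ft_torque": the same for the moment, N m; "opening": finger opening in m.
Only numpy, scipy, OpenCV 4.12 (cv2) and the standard library are available. Lean on these libraries where they do the work, as an engineer would, in place of code of your own. Each camera call takes 0.05 s, during which the arm holds its last target. There are 200 camera calls.

## Task

Put the delivered stack of four cartons away from the top down, each into the stock tray that already holds an opened carton of its own kind, finishing one before taking the next. Set each one flat on the tray floor in the middle of the empty front half, squared up with the opened carton, lowering it into place without dropping or tipping it over. Leave the tube rack and the hand gel bottle where they stand.

Things in the scene. Friction and masses are not known exactly. Their poses are not given: they have to be found in the camera images.
- box_green: New, loose green carton, 84 x 56 x 34 mm (x, y, z), about 90 g (varies), with a white label and a pale tape strip on its lid. At the start one of the two bottom cartons (green and blue lie end to end, which is nearer varies). Origin: centre of its underside; x along its length, z up. It is gripped across its 56 mm width.
- box_blue: New, loose blue carton, 84 x 56 x 34 mm (x, y, z), about 80 g (varies), with a white label and a pale tape strip on its lid. At the start one of the two bottom cartons, end to end with the green one. Origin: centre of its underside; x along its length, z up. It is gripped across its 56 mm width.
- box_orange: New, loose orange carton, 90 x 52 x 30 mm (x, y, z), about 100 g (varies), with a white label and a pale tape strip on its lid. At the start middle layer, lying lengthwise across the joint of the two bottom cartons. Origin: centre of its underside; x along its length, z up. It is gripped across its 52 mm width.
- box_pink: New, loose magenta-pink carton, 56 x 40 x 26 mm (x, y, z), about 50 g (varies), with a white label and a pale tape strip on its lid. At the start alone on top of the orange carton. Origin: centre of its underside; x along its length, z up. It is gripped across its 40 mm width.
- tray_green: Fixed grey tray, green label on its near edge, an opened green carton (as the new one, dark slot in lid, part of the tray) in its far half, centred 103 mm along +x. Origin: underside, below the centre of the empty near half; x to the opened carton, z up. Floor top 4 mm above origin; walls 12 mm high, 3 thick; outline x -55..155, y -56..56 mm. Four trays side by side on a mat, order shuffled.
- tray_blue: Fixed grey tray, blue label on its near edge, an opened blue carton (as the new one, dark slot in lid, part of the tray) in its far half, centred 103 mm along +x. Origin: underside, below the centre of the empty near half; x to the opened carton, z up. Floor top 4 mm above origin; walls 12 mm high, 3 thick; outline x -55..155, y -56..56 mm. Four trays side by side on a mat, order shuffled.
- tray_orange: Fixed grey tray, orange label on its near edge, an opened orange carton (as the new one, dark slot in lid, part of the tray) in its far half, centred 103 mm along +x. Origin: underside, below the centre of the empty near half; x to the opened carton, z up. Floor top 4 mm above origin; walls 12 mm high, 3 thick; outline x -55..155, y -56..56 mm. Four trays side by side on a mat, order shuffled.
- tray_pink: Fixed grey tray, magenta-pink label on its near edge, an opened magenta-pink carton (as the new one, dark slot in lid, part of the tray) in its far half, centred 103 mm along +x. Origin: underside, below the centre of the empty near half; x to the opened carton, z up. Floor top 4 mm above origin; walls 12 mm high, 3 thick; outline x -55..155, y -56..56 mm. Four trays side by side on a mat, order shuffled.
- tube_rack: White rack of swab tubes with red and white caps, 62 x 146 mm, 102 mm high over the caps, loose, standing between robot and trays. Not to be disturbed. Origin: centre of its underside; y along its length.
- gel_bottle: Clear-grey hand gel pump bottle with a white label, 70 mm diameter, 187 mm high, loose, standing beyond the stack. Not to be disturbed. Origin: centre of its underside; its spout points to its -x.
Not all that is in view belongs to the job. What is shaped like the box_blue but yellow is not meant.

How it is judged:
By the outcome, as a careful person would: the job done as asked, in the order asked, and still so for the second after the job is handed in, with the robot touching nothing.
It also fails if it takes over 122 s, if anything falls off the work surface, if the arm or the gripper's body presses on something with over 40 N, if the wrist force passes 120 N, or if a joint passes its speed limit or range.

## Working session

There is one attempt and no reset: what is moved stays moved. The work goes in short steps, Python scripts to look and compute and a tool call to move; the robot and the scene stay as the last step left them, time stands still between calls to the robot, and variables do not carry over. Pictures are saved under pics/ and viewed, about 12 in all and at most 16, crops included, and the job is handed in when it is done.

Besides the shell and the picture viewer there is one more tool, called after "Request:" in YAML: its name, and indented under it one key for each argument. arm_command: Moves the arm, as the interface text tells. Its arguments: {"type":"object","properties":{"moves":{"type":"array","items":{"type":"array","items":{"type":"array","items":{"type":"number"}}}},"force":{"type":"number"}},"required":["moves"]}

```bash
ls; mkdir -p pics
cat > h.py <<'E'
from cell import telemetry, optics, workorder, env
import numpy as np, cv2
def snap(c,name=None):
    p=optics.snapshot(c)
    if name: cv2.imwrite(f'pics/{name}.png',p['img'][:,:,::-1])
    return p
def w(p,l): return np.array(p['R']).T@(np.array(l)-np.array(p['t']))
def px(p,X):
    c=np.array(p['K'])@(np.array(p['R'])@np.array(X)+np.array(p['t']));return c[:2]/c[2]
def ray(p,u,v,z):
    d=np.array(p['R']).T@np.linalg.inv(p['K'])@np.array([u,v,1.]);o=-np.array(p['R']).T@np.array(p['t'])
    return o+d*(z-o[2])/d[2]
E
python3 - <<'E'
from h import *
s=telemetry.sense();print(s['time_s'],s['tool_pos'],s['tcp_rot'],s['contact_force'],s['opening'])
for c in ['top','side']:
    p=snap(c,c+'0'); print(c,'cam',-np.array(p['R']).T@np.array(p['t']))
    for n in 'box_green box_blue box_orange box_pink tray_green tray_blue tray_orange tray_pink tube_rack gel_bottle'.split():
        for r in optics.place_of(p,n)[:2]:
            X=w(p,r['location']);print(n,round(r['score'],2),X.round(3),px(p,X).round())
s=telemetry.sense();print(s['time_s'])
E
```

```text
pics
0.0 [ 0.18486901 -0.62233113  0.21748504] [-3.10640809e+00 -4.51675819e-01  6.36589250e-04] [ 0.38221114  0.934838   -0.15604276] 0.09288373788948226
top cam [ 0.39088178 -0.11255824  1.67715669]
box_green 0.55 [ 0.432 -0.34   0.006] [364. 255.]
box_blue 0.71 [ 0.469 -0.354  0.035] [369. 243.]
box_blue 0.63 [ 0.376 -0.53   0.004] [425. 273.]
box_orange 0.83 [ 0.468 -0.351  0.037] [369. 243.]
box_pink 0.78 [ 0.476 -0.353  0.067] [371. 240.]
tray_green 0.79 [ 0.592 -0.085 -0.001] [282. 204.]
tray_blue 0.97 [ 0.596  0.043 -0.   ] [242. 202.]
tray_orange 0.9 [0.59  0.312 0.002] [157. 204.]
tray_pink 0.74 [0.598 0.043 0.001] [242. 202.]
tray_pink 0.56 [0.598 0.173 0.001] [201. 201.]
tube_rack 0.71 [ 0.4    0.012 -0.001] [251. 264.]
gel_bottle 0.6 [ 0.719 -0.307 -0.002] [352. 165.]
side cam [-0.1085664   0.67028907  0.95347013]
box_green 0.57 [ 0.433 -0.339  0.005] [362. 217.]
box_green 0.33 [0.405 0.016 0.   ] [286. 296.]
box_blue 0.79 [ 0.513 -0.359  0.006] [342. 201.]
box_blue 0.71 [ 0.379 -0.539 -0.003] [415. 195.]
box_orange 0.61 [ 0.471 -0.352  0.033] [354. 201.]
box_pink 0.77 [ 0.476 -0.346  0.067] [353. 192.]
box_pink 0.24 [0.596 0.046 0.   ] [221. 263.]
tray_green 0.64 [ 0.583 -0.087  0.002] [260. 238.]
tray_blue 0.61 [ 0.599  0.045 -0.001] [220. 262.]
tray_orange 0.83 [0.59  0.307 0.006] [137. 325.]
tray_pink 0.76 [0.603 0.177 0.005] [178. 289.]
tube_rack 0.66 [ 0.408  0.015 -0.004] [285. 296.]
tube_rack 0.4 [ 0.435 -0.337  0.008] [361. 216.]
1.1
```

Run:
```python
import cv2
a=cv2.imread('pics/top0.png');cv2.imwrite('pics/topc.png',cv2.resize(a[120:320,120:460],None,fx=2.35,fy=2.35,interpolation=cv2.INTER_CUBIC))
```

```text
(no output)
```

View pics/topc.png

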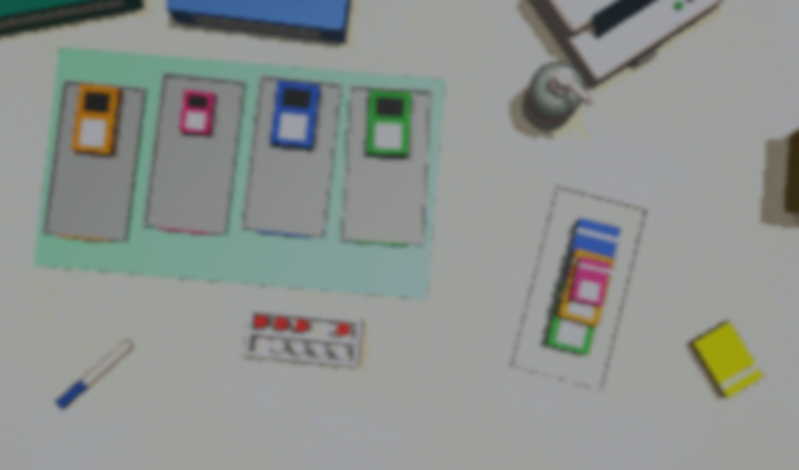

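View pics/side0.png

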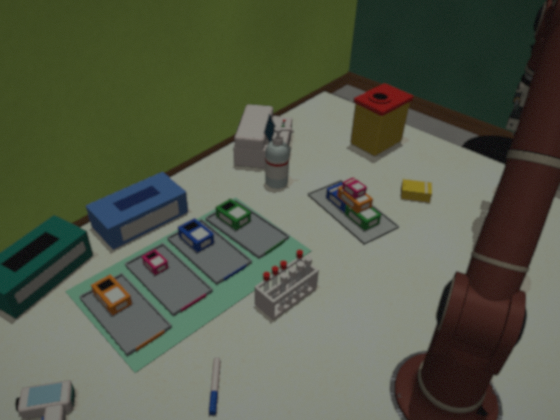

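Trays left to right: orange, pink, blue, green. The stack is at about px (369,243), with blue far and green near. The yellow look-alike at about (425,273) is not meant, and there is a blue instrument box in the background. Next I move above the stack to look closer.

Request:
arm_command:
  moves:
    - [[25,27,10,0,1],[50,54,20,0,1],[75,81,30,0,1],[100,108,40,0,1],[125,136,50,0,1]]

```text
time_s: 1.6
tool_pos: [0.311, -0.486, 0.2692]
tcp_rot: [3.109, 0.452, 0.0]
contact_force: [-0.5, -0.6, -0.9]
opening: 0.093
```

Request:
arm_command:
  moves:
    - [[25,27,10,0,1],[50,54,20,0,1],[75,81,30,0,1],[100,108,40,0,1],[125,136,50,0,1]]

```text
time_s: 2.1
tool_pos: [0.4359, -0.35, 0.3193]
tcp_rot: [3.109, 0.452, 0.0]
contact_force: [1.5, 0.6, 0.8]
opening: 0.0933
```

Run:
```python
from h import *
p=snap('wrist','w1'); s=telemetry.sense(); print(s['time_s'],s['tool_pos'],s['tcp_rot'])
o=-np.array(p['R']).T@np.array(p['t']); print('cam',o, p['R'])
for n in 'box_green box_blue box_orange box_pink gel_bottle'.split():
    for r in optics.place_of(p,n)[:2]:
        X=w(p,r['location']);print(n,round(r['score'],2),X.round(3),px(p,X).round())
```

```text
2.15 [ 0.44296465 -0.34276154  0.32109854] [-3.10364028 -0.47064516 -0.01372666]
cam [ 0.51539094 -0.3262755   0.48470883] [[ 2.84670247e-01 -9.58625472e-01  2.35313121e-04]
 [-9.15899615e-01 -2.71910035e-01  2.95284318e-01]
 [-2.83003085e-01 -8.42741831e-02 -9.55409397e-01]]
box_green 0.58 [ 0.43  -0.337 -0.004] [273. 173.]
box_blue 0.77 [ 0.514 -0.36   0.004] [303. 125.]
box_blue 0.56 [ 0.374 -0.535  0.   ] [377. 238.]
box_orange 0.77 [ 0.472 -0.351  0.035] [290. 153.]
box_pink 0.96 [ 0.475 -0.353  0.066] [292. 154.]
gel_bottle 0.21 [ 0.516 -0.36   0.003] [303. 124.]
```

View pics/w1.png

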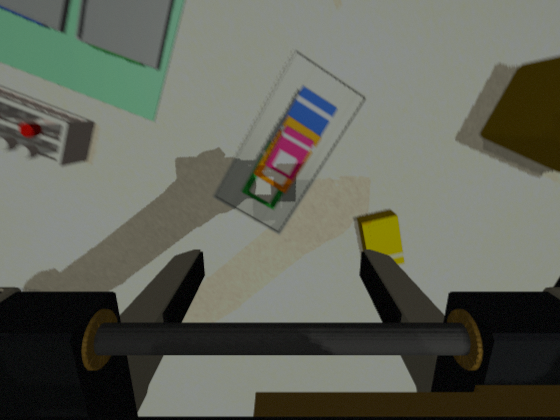

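The wrist view shows the stack at px (290,150), running along its outline. The pink carton is at (285,155) on top of orange, blue is far (310,115) and green near (262,190). The yellow one at (380,235) is the decoy. Now I'll fit the rectangles.

```bash
cat >> h.py <<'E'
HUE={'pink':(150,172),'orange':(11,20),'blue':(106,122),'green':(50,75)}
SZ={'pink':(56,40,26),'orange':(90,52,30),'blue':(84,56,34),'green':(84,56,34)}
def rect(p,c,z,near,rad=.07,S=130,V=50):
    """fit rectangle of colour c at height z near world xy -> centre, yaw deg, dims mm"""
    hsv=cv2.cvtColor(p['img'],cv2.COLOR_RGB2HSV)
    m=(hsv[...,0]>=HUE[c][0])&(hsv[...,0]<=HUE[c][1])&(hsv[...,1]>S)&(hsv[...,2]>V)
    yy,xx=np.nonzero(m)
    X=np.array([ray(p,u,v,z)[:2] for u,v in zip(xx,yy)]) if len(xx) else np.zeros((0,2))
    k=np.hypot(*(X-np.array(near)[:2]).T)<rad; X=X[k]
    mm=np.zeros(m.shape,np.uint8); mm[yy[k],xx[k]]=1
    n,l,st,_=cv2.connectedComponentsWithStats(mm,connectivity=8)
    ok=[i for i in range(1,n) if st[i,4]>15]
    X=X[np.isin(l[yy[k],xx[k]],ok)]
    (cx,cy),(a,b),t=cv2.minAreaRect((X*1000).astype(np.float32))
    if a<b: a,b,t=b,a,t+90
    t=(t+90)%180-90
    return np.array([cx,cy]).round(1),round(t,1),round(a,1),round(b,1),len(X)
E
python3 - <<'E'
from h import *
for c in ['wrist','top','side']:
    p=snap(c)
    print(c,p['K'][0][0])
    for n,z,q in [('pink',.09,(.475,-.353)),('orange',.064,(.471,-.351)),('blue',.034,(.514,-.36)),('green',.034,(.431,-.338))]:
        try: print(n,rect(p,n,z,q,.06))
        except Exception as e: print(n,e)
    if c!='wrist':
        for n,q in [('orange',(.693,.33)),('pink',(.703,.187)),('blue',(.699,.058)),('green',(.692,-.07))]:
            try: print('open',n,rect(p,n,.004+SZ[n][2]/1000,q,.08))
            except Exception as e: print(n,e)
E
```

```text
wrist 308.09605069899555
pink (array([ 475.2, -349.5]), -12.6, 55.7, 39.7, 874)
orange (array([ 458.2, -345.2]), -16.2, 67.6, 52.7, 464)
blue (array([ 531.5, -364.9]), 75.9, 55.5, 47.5, 1048)
green (array([ 429.7, -336.8]), -14.0, 83.5, 54.9, 169)
top 533.9427281386696
pink (array([ 479.8, -349.2]), 89.3, 38.5, 23.8, 62)
orange (array([ 499.7, -344.7]), -58.5, 66.7, 33.7, 42)
blue (array([ 537.3, -365.5]), 76.1, 52.3, 34.7, 126)
green (array([0., 0.]), 0.0, 0.0, 0.0, 0)
open orange (array([691. , 295.8]), -5.1, 90.7, 54.5, 297)
open pink (array([701.9, 161.8]), -5.0, 52.9, 38.2, 94)
open blue (array([698.4,  30.5]), -6.1, 84.4, 54.3, 242)
open green (array([687. , -93.5]), 0.2, 82.0, 49.9, 140)
side 529.2028389784394
pink (array([ 466.2, -337.8]), -21.3, 66.9, 44.7, 93)
orange (array([ 463.3, -324.5]), 9.1, 101.3, 57.0, 158)
blue (array([ 549.2, -358.1]), -67.5, 64.6, 27.8, 39)
green (array([ 406.7, -315.5]), -26.6, 43.7, 32.3, 36)
open orange (array([682.4, 303.4]), -7.0, 110.9, 56.4, 496)
open pink (array([695.7, 169.3]), -7.1, 72.5, 45.4, 181)
open blue (array([687.1,  40.1]), -9.0, 103.3, 66.5, 299)
open green (array([683.3, -87.7]), -2.9, 82.7, 61.0, 146)
```

Request:
arm_command:
  moves:
    - [[10,0,-36,-8,1],[20,0,-72,-16,1],[30,0,-108,-23,1],[39,0,-144,-29,1],[39,0,-179,-29,1]]

```text
time_s: 3.05
tool_pos: [0.4749, -0.3514, 0.138]
tcp_rot: [3.122, -0.343, 0.001]
contact_force: [1.2, 0.1, 0.6]
opening: 0.0931
```

Run:
```python
from h import *
for i in range(2):
    p=snap('wrist','w2' if i else None); s=telemetry.sense(); r=s['tcp_rot']; print(s['time_s'],np.round(s['tool_pos'],4),np.degrees(2*np.arctan2(r[1],r[0])),s['contact_force'])
    print(rect(p,'pink',.09,(.475,-.353),.06))
```

```text
3.1 [ 0.4706 -0.3489  0.132 ] 347.51085421310086 [-0.64619914  1.15101664 -3.60780612]
(array([ 477.8, -350.1]), -12.3, 59.9, 39.1, 2464)
3.15 [ 0.4705 -0.3493  0.1347] 347.5062168618254 [-1.4598952   0.19845169 -0.00513756]
(array([ 476.6, -349.7]), -12.4, 60.3, 39.7, 2732)
```

Request:
arm_command:
  moves:
    - [[1,-1,-20,0,1],[1,-1,-40,0,1],[1,-1,-55,0,1],[1,-1,-65,0,1],[1,-1,-65,0,1]]

```text
time_s: 3.65
tool_pos: [0.4747, -0.3526, 0.0747]
tcp_rot: [-3.123, 0.342, 0.001]
contact_force: [-0.7, -1.1, 0.1]
opening: 0.093
```

Run:
```python
from h import *
for i in range(3):
    p=snap('wrist','w3' if i>1 else None); s=telemetry.sense(); r=s['tcp_rot']; print(s['time_s'],np.round(s['tool_pos'],4),np.degrees(2*np.arctan2(r[1],r[0])),s['contact_force'])
```

```text
3.7 [ 0.4752 -0.3528  0.0754] -12.495616955797678 [ 0.19438431 -0.20706064  0.71104908]
3.75 [ 0.4756 -0.3529  0.0758] -12.485988390270624 [ 0.00862606 -0.0525958   1.20483015]
3.8 [ 0.4758 -0.3529  0.076 ] -12.47490965845663 [0.60716746 1.00007704 0.74118547]
```

View pics/w3.png

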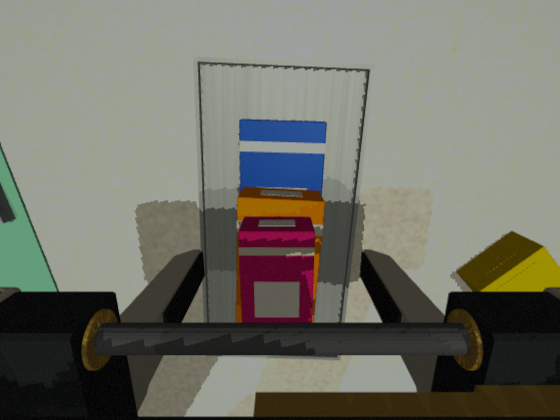

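The pink carton is squared between the fingers, its centre at column 277 against 281 for the fingers. I'll lower 8 mm and grip.

Request:
arm_command:
  moves:
    - [[0,2,-5,0,1],[0,2,-8,0,1],[0,2,-8,0,0.6],[0,2,-8,0,0.35],[0,2,-8,0,0.2]]
  force: 15

```text
time_s: 4.3
tool_pos: [0.4752, -0.3501, 0.0667]
tcp_rot: [3.123, -0.341, 0.0]
contact_force: [0.1, 0.6, -0.4]
opening: 0.0737
```

Request:
arm_command:
  moves:
    - [[0,0,0,0,0.2],[0,0,0,0,0.2],[0,0,5,0,0.2],[0,0,20,0,0.2],[0,0,45,0,0.2]]

```text
time_s: 4.8
tool_pos: [0.474, -0.3492, 0.1109]
tcp_rot: [-3.121, 0.34, 0.005]
contact_force: [-0.5, 0.0, -0.0]
opening: 0.0395
```

Run:
```python
from h import *
p=snap('wrist','w4'); s=telemetry.sense(); r=s['tcp_rot']; print(s['time_s'],np.round(s['tool_pos'],4),np.degrees(2*np.arctan2(r[1],r[0])),s['contact_force'],s['opening'])
for n,z,q in [('orange',.064,(.471,-.351)),('blue',.034,(.514,-.36))]: print(n,rect(p,n,z,q,.08))
```

```text
4.85 [ 0.4769 -0.3514  0.1161] -12.45601635763854 [ 1.06462028 -0.26359773  2.78200554] 0.039435208740116544
orange (array([ 469.9, -348.8]), -15.4, 96.0, 53.0, 1901)
blue (array([ 532. , -365.3]), 75.9, 56.0, 46.8, 3503)
```

Request:
arm_command:
  moves:
    - [[0,5,40,0,0.2],[5,35,80,0,0.2],[10,75,105,3,0.2],[15,120,120,5,0.2],[20,167,130,7,0.2]]

```text
time_s: 5.35
tool_pos: [0.4957, -0.1822, 0.2435]
tcp_rot: [3.137, -0.149, 0.005]
contact_force: [1.3, 0.5, 0.1]
opening: 0.0397
```

Request:
arm_command:
  moves:
    - [[5,48,8,0,0.2],[10,96,16,0,0.2],[15,144,24,0,0.2],[20,192,32,0,0.2],[20,230,40,0,0.2]]

```text
time_s: 5.85
tool_pos: [0.5152, 0.0505, 0.2822]
tcp_rot: [-3.137, 0.145, -0.001]
contact_force: [0.3, 1.4, -0.3]
opening: 0.0396
```

Request:
arm_command:
  moves:
    - [[5,45,0,0,0.2],[5,80,0,0,0.2],[5,100,0,0,0.2],[5,105,0,0,0.2],[5,105,0,0,0.2]]

```text
time_s: 6.35
tool_pos: [0.52, 0.152, 0.2815]
tcp_rot: [3.138, -0.148, -0.0]
contact_force: [-1.0, -0.4, -0.7]
opening: 0.0393
```

```bash
cat >> h.py <<'E'
OPEN={'orange':(.691,.296),'pink':(.702,.162),'blue':(.698,.0305),'green':(.69,-.0935)}
def st():
    s=telemetry.sense(); r=s['tcp_rot']; print('t',round(s['time_s'],2),'tcp',np.round(np.array(s['tool_pos'])*1000,1),'yaw',((np.degrees(2*np.arctan2(r[1],r[0]))+90)%180-90).round(1),'F',np.round(s['contact_force'],1),'open',round(s['opening']*1000,1))
def trays(p):
    for n in OPEN:
        try:
            a=rect(p,n,.004+SZ[n][2]/1000,OPEN[n],.06); t=np.radians(a[1]);print('open',n,a,'origin',(a[0]-103*np.array([np.cos(t),np.sin(t)])).round(1))
        except Exception as e: print(n,e)
E
python3 - <<'E'
from h import *
for i in range(2): p=snap('wrist','w5' if i else None); st(); trays(p)
E
```

```text
t 6.4 tcp [520.2 150.5 281.6] yaw -5.5 F [-0.1 -0.4 -0.6] open 39.6
open orange (array([690.5, 294.5]), -5.6, 90.6, 60.5, 2433) origin [588.  304.6]
open pink (array([700.4, 163.9]), -5.8, 58.7, 39.1, 997) origin [597.9 174.3]
open blue (array([688.2,  33.6]), -5.4, 65.6, 57.0, 1545) origin [585.7  43.3]
open green (array([677.7, -92.6]), -3.0, 65.4, 55.8, 1497) origin [574.8 -87.2]
t 6.45 tcp [520.4 149.8 281.6] yaw -5.6 F [ 1.   0.1 -1.1] open 39.5
open orange (array([690.2, 294.8]), -5.5, 90.7, 60.5, 2414) origin [587.7 304.7]
open pink (array([700.1, 164.5]), -6.1, 58.8, 39.5, 1007) origin [597.7 175.4]
open blue (array([689. ,  33.5]), -5.5, 64.5, 56.4, 1551) origin [586.5  43.4]
open green (array([677.7, -92.3]), -3.1, 65.4, 55.8, 1492) origin [574.9 -86.7]
```

View pics/w5.png

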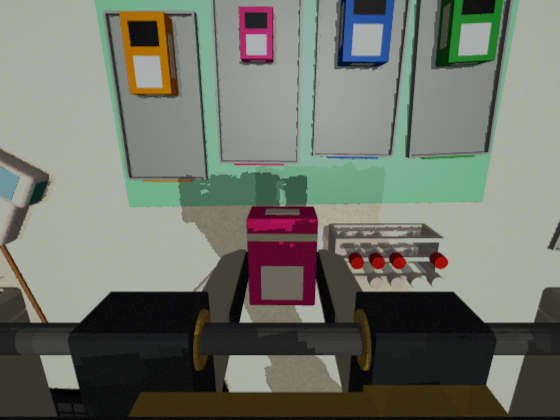

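Pink tray: open carton at (255,33), near edge at about (219–298,163). The held pink carton sits straight between the fingers. I'll cross-check with the tray corners and the in-hand offset.

Run:
```python
from h import *
p=snap('wrist'); st()
print('hand',rect(p,'pink',.3046,(.52,.15),.05))
a,b=ray(p,218,162,.012)[:2]*1000,ray(p,298,165,.012)[:2]*1000
d=a-b; t=np.degrees(np.arctan2(d[1],d[0]))-90; print(a,b,np.hypot(*d),t, 'origin',(a+b)/2+55*np.array([np.cos(np.radians(t)),np.sin(np.radians(t))]))
g=cv2.cvtColor(p['img'],cv2.COLOR_RGB2GRAY); cv2.imwrite('pics/c1.png',cv2.resize(p['img'][0:190,200:420,::-1],None,fx=3,fy=3,interpolation=cv2.INTER_CUBIC))
```

```text
t 6.5 tcp [520.5 149.6 281.6] yaw -5.6 F [-0.2 -0.9 -0.1] open 39.7
hand (array([535.3, 148.6]), -5.7, 53.8, 34.7, 4373)
[552.29465846 236.49471808] [537.08964282 124.9091044 ] 112.6167912894502 -7.759517847945375 origin [599.18854218 173.27605715]
```

View pics/c1.png

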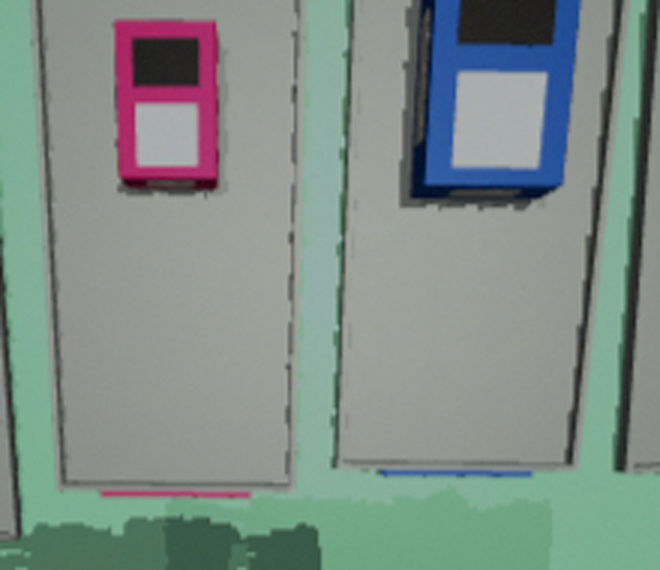

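Run:
```python
from h import *
p=snap('wrist'); st()
print('cam',-np.array(p['R']).T@np.array(p['t']),np.array(p['R'])[2])
# far-top edge of held pink (250,218)-(315,218)  / near label corners
for z in (.265,.285,.305):
    print(z,[(ray(p,u,v,z)[:2]*1000).round(1) for u,v in ((249,218),(316,218),(249,303),(316,303))])
for n in ('side',):
    q=snap(n); r=optics.place_of(q,'box_pink')[:2]; print([(round(k['score'],2),w(q,k['location']).round(3)) for k in r])
    u,v=px(q,(.52,.15,.28)).astype(int); cv2.imwrite('pics/s1.png',cv2.resize(q['img'][v-60:v+60,u-80:u+80,::-1],None,fx=5,fy=5,interpolation=cv2.INTER_CUBIC)); print(u,v)
r=optics.place_of(p,'box_pink')[:2]; print([(round(k['score'],2),w(p,k['location']).round(3)) for k in r])
```

```text
t 6.55 tcp [520.5 149.8 281.7] yaw -5.6 F [-0.3 -0.4 -1. ] open 39.6
cam [0.60294689 0.14178866 0.44708677] [-0.29398003  0.02805696 -0.95539968]
0.265 [array([545.6, 167.7]), array([541.5, 126.3]), array([485.3, 175.6]), array([480.8, 130.2])]
0.285 [array([551.9, 164.9]), array([548.3, 128. ]), array([498.2, 171.9]), array([494.2, 131.5])]
0.305 [array([558.2, 162. ]), array([555. , 129.7]), array([511.1, 168.2]), array([507.6, 132.8])]
[(0.93, array([0.52 , 0.153, 0.258])), (0.22, array([ 0.434, -0.337,  0.01 ]))]
203 209
[(0.86, array([0.519, 0.145, 0.258]))]
```

View pics/s1.png

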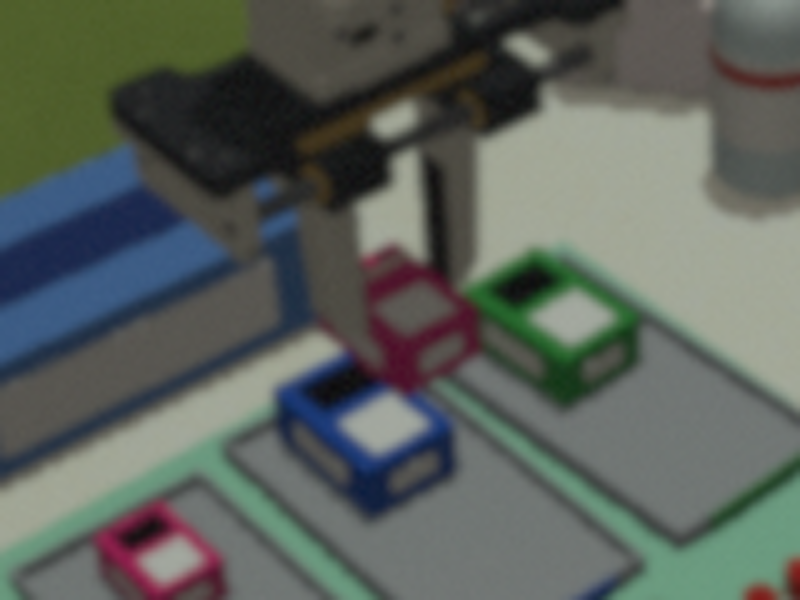

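Run:
```python
from h import *
p=snap('wrist','w6'); st(); q=snap('side')
R=lambda a:np.array([[np.cos(a),-np.sin(a)],[np.sin(a),np.cos(a)]])
ims=[]
for c in (p,q):
    for zb in (.278,.257):
        im=cv2.resize(c['img'][:,:,::-1],None,fx=4,fy=4,interpolation=cv2.INTER_CUBIC)
        cs=[]
        for z in (zb,zb+.026):
            pts=[np.r_[np.array([.5205,.1498])+R(np.radians(-5.6))@np.array(o),z] for o in ((.028,.02),(.028,-.02),(-.028,-.02),(-.028,.02))]
            cs.append(np.array([px(c,P)*4+1.5 for P in pts]).astype(np.int32))
        for k in cs: cv2.polylines(im,[k],True,(255,255,255),1)
        for a,b in zip(*cs): cv2.line(im,tuple(map(int,a)),tuple(map(int,b)),(255,255,0),1)
        u,v=(px(c,(.5205,.1498,.27))*4).astype(int); cr=im[v-200:v+200,u-200:u+200] if c is p else cv2.resize(im[v-100:v+100,u-100:u+100],(400,400))
        u,v=px(c,(.5205,.1498,.2817));print(u,v); ims.append(cv2.resize(cr,(300,300)))
cv2.imwrite('pics/m.png',np.vstack([np.hstack(ims[:2]),np.hstack(ims[2:])]))
im=cv2.imread('pics/w4.png')
```

```text
t 6.75 tcp [520.3 151.  281.7] yaw -5.5 F [-0.2  0.7  0.5] open 39.7
283.5026838058769 263.6482809048079
283.5026838058769 263.6482809048079
203.0297441276661 209.02830161183115
203.0297441276661 209.02830161183115
```

View pics/m.png

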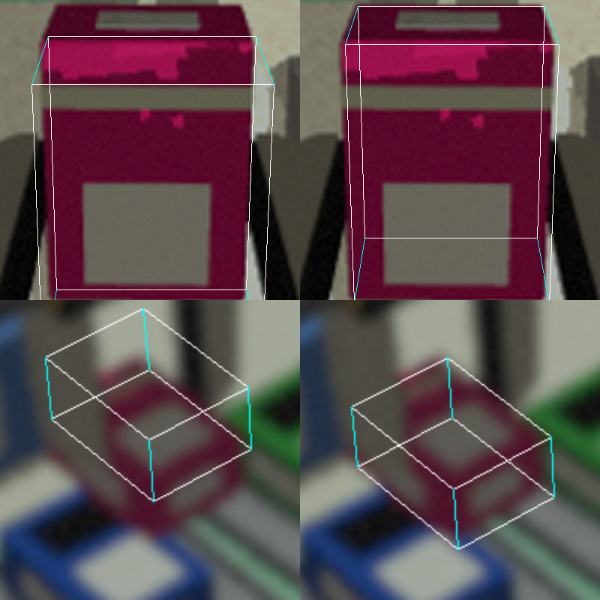

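Run:
```python
import cv2,numpy as np
for n in ('w3','w4','w5','w6'):
    h=cv2.cvtColor(cv2.imread(f'pics/{n}.png'),cv2.COLOR_BGR2HSV)[190:330,200:370]
    m=((h[...,0]>145)&(h[...,0]<175)&(h[...,1]>120)).astype(np.uint8)
    y,x=np.nonzero(m); print(n,x.min()+200,x.max()+200,y.min()+190,y.max()+190,[ (r+190,np.ptp(np.nonzero(m[r])[0])) for r in range(10,130,15) if m[r].any()])
a=[cv2.imread(f'pics/{n}.png')[180:330,180:390] for n in('w3','w4','w6')]
cv2.imwrite('pics/cmp.png',cv2.resize(np.hstack(a),None,fx=1.25,fy=1.25))
```

```text
w3 200 368 217 322 [(230, np.int64(73)), (245, np.int64(74)), (260, np.int64(73)), (275, np.int64(72)), (290, np.int64(71)), (305, np.int64(69))]
w4 206 368 207 321 [(215, np.int64(67)), (230, np.int64(69)), (245, np.int64(68)), (260, np.int64(68)), (275, np.int64(67)), (290, np.int64(65)), (305, np.int64(87))]
w5 201 362 207 321 [(215, np.int64(66)), (230, np.int64(68)), (245, np.int64(68)), (260, np.int64(68)), (275, np.int64(68)), (290, np.int64(64))]
w6 203 367 207 321 [(215, np.int64(66)), (230, np.int64(68)), (245, np.int64(68)), (260, np.int64(68)), (275, np.int64(73)), (290, np.int64(65)), (305, np.int64(88))]
```

View pics/cmp.png

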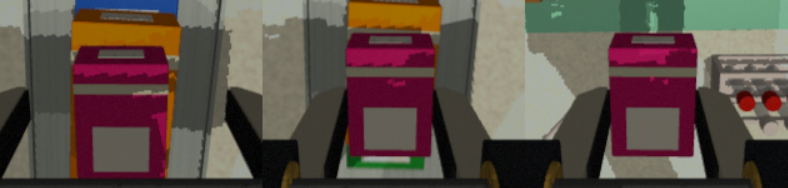

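The grip closed late (the fingers need about 0.9 s), so the pink carton hangs about 24 mm below the TCP. It has been steady there since the lift. I'll carry on with that offset and lower carefully.

Request:
arm_command:
  moves:
    - [[20,6,-40,0,0.2],[40,12,-80,0,0.2],[60,18,-120,0,0.2],[78,23,-160,0,0.2],[78,23,-200,0,0.2]]

```text
time_s: 7.3
tool_pos: [0.6008, 0.1755, 0.08]
tcp_rot: [-3.137, 0.15, -0.005]
contact_force: [0.7, -0.1, -1.1]
opening: 0.0396
```

Request:
arm_command:
  moves:
    - [[0,0,-10,0,0.2],[0,0,-18,0,0.2],[0,0,-22,0,0.2],[0,0,-22,0,0.2],[0,0,-22,0,0.2]]

```text
time_s: 7.8
tool_pos: [0.5992, 0.1753, 0.0616]
tcp_rot: [-3.137, 0.149, -0.005]
contact_force: [-0.5, 0.6, -0.6]
opening: 0.0398
```

Run:
```python
from h import *
p=snap('wrist','w7'); st(); trays(p); q=snap('side')
for c in (p,q): print([(round(k['score'],2),w(c,k['location']).round(4)) for k in optics.place_of(c,'box_pink')[:2]], [(round(k['score'],2),w(c,k['location']).round(4)) for k in optics.place_of(c,'tray_pink')[:2]])
u,v=px(q,(.6,.174,.04)).astype(int);cv2.imwrite('pics/s7.png',np.hstack([cv2.resize(q['img'][v-50:v+50,u-50:u+50,::-1],(400,400),interpolation=cv2.INTER_CUBIC),cv2.resize(p['img'][0:320,120:440,::-1],(400,400))]))
```

```text
t 7.85 tcp [599.1 175.3  61.4] yaw -5.5 F [-0.5  0.9 -0.5] open 39.6
open orange (array([691.2, 292.4]), -5.5, 89.1, 65.9, 9813) origin [588.7 302.3]
open pink (array([702., 164.]), -6.0, 55.8, 39.8, 3704) origin [599.6 174.8]
open blue (array([693.5,  39.9]), -5.9, 71.4, 71.3, 7991) origin [591.   50.5]
open green (array([0., 0.]), 0.0, 0.0, 0.0, 0) origin [-103.    0.]
[(0.87, array([0.5964, 0.17  , 0.0346]))] []
[(0.75, array([0.6014, 0.1788, 0.0386]))] [(0.58, array([0.6048, 0.1755, 0.0059]))]
```

View pics/s7.png

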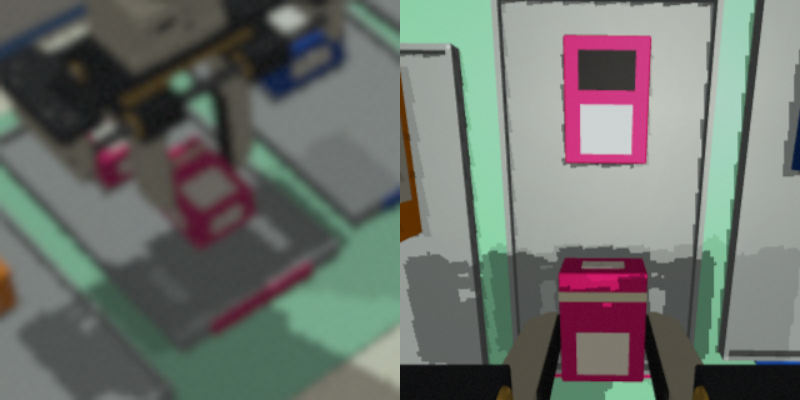

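Carton and tray line up: TCP (599.1,175.3), tray origin (599.6,174.8). Lowering.

Request:
arm_command:
  moves:
    - [[0,0,-8,0,0.2],[0,0,-16,0,0.2],[0,0,-22,0,0.2],[0,0,-26,0,0.2],[0,0,-28,0,0.2]]

```text
time_s: 8.6
tool_pos: [0.5977, 0.1748, 0.0307]
tcp_rot: [3.138, -0.149, -0.002]
contact_force: [-0.0, -0.1, -0.0]
opening: 0.0393
```

Request:
arm_command:
  moves:
    - [[0,0,-1,0,0.2],[0,0,-2,0,0.2],[0,0,-3,0,0.2],[0,0,-3,0,0.2],[0,0,-3,0,0.2]]

```text
time_s: 9.1
tool_pos: [0.5983, 0.175, 0.0288]
tcp_rot: [-3.138, 0.149, -0.001]
contact_force: [0.3, 0.8, -1.0]
opening: 0.0397
```

Run:
```python
from h import *
p=snap('wrist'); st(); q=snap('side')
for c in (p,q): print([(round(k['score'],2),w(c,k['location']).round(4)) for k in optics.place_of(c,'box_pink')[:2]])
```

```text
t 9.15 tcp [598.3 175.   28.8] yaw -5.4 F [-0.2  0.5  0.6] open 39.8
[(0.74, array([0.5961, 0.1722, 0.0036]))]
[(0.84, array([0.599 , 0.1737, 0.007 ]))]
```

Near the floor. I'll go down in 1 mm steps and watch the force.

Request:
arm_command:
  moves:
    - [[0,0,-1,0,0.2],[0,0,-1,0,0.2],[0,0,-2,0,0.2],[0,0,-2,0,0.2],[0,0,-2,0,0.2]]

```text
time_s: 9.8
tool_pos: [0.5984, 0.1749, 0.0285]
tcp_rot: [-3.138, 0.15, -0.001]
contact_force: [-2.2, -1.4, 9.0]
opening: 0.0396
```

Request:
arm_command:
  moves:
    - [[0,0,-1,0,0.2],[0,0,-1,0,0.2],[0,0,-2,0,0.2],[0,0,-2,0,0.2],[0,0,-2,0,0.2]]

```text
time_s: 10.3
tool_pos: [0.5984, 0.1747, 0.0281]
tcp_rot: [3.138, -0.15, 0.002]
contact_force: [-4.1, -2.0, 17.1]
opening: 0.0395
```

Floor contact (17 N). I'll relax the press, open and rise.

Request:
arm_command:
  moves:
    - [[0,0,3,0,0.2],[0,0,3,0,0.5],[0,0,3,0,0.7],[0,0,3,0,0.7],[0,0,3,0,0.7]]

```text
time_s: 10.8
tool_pos: [0.5979, 0.1749, 0.0271]
tcp_rot: [3.138, -0.149, -0.001]
contact_force: [-0.5, -1.2, -1.1]
opening: 0.0636
```

Request:
arm_command:
  moves:
    - [[0,0,3,0,0.7],[0,0,25,0,0.7],[0,0,65,0,0.8],[-10,0,110,0,1],[-40,0,150,0,1]]

```text
time_s: 11.3
tool_pos: [0.5603, 0.1745, 0.1796]
tcp_rot: [-3.137, 0.153, -0.006]
contact_force: [0.2, -0.2, 1.6]
opening: 0.0845
```

Run:
```python
from h import *
p=snap('wrist','w8'); st(); print('new',rect(p,'pink',.03,(.599,.175),.05)); print('open',rect(p,'pink',.03,(.702,.164),.05));
```

```text
t 11.35 tcp [557.1 176.9 186.4] yaw -5.4 F [-4.3  0.8  2.9] open 88.8
new (array([597.1, 175.5]), -5.0, 55.4, 39.8, 1092)
open (array([699.2, 164.2]), -6.0, 56.2, 40.2, 1578)
```

View pics/w8.png

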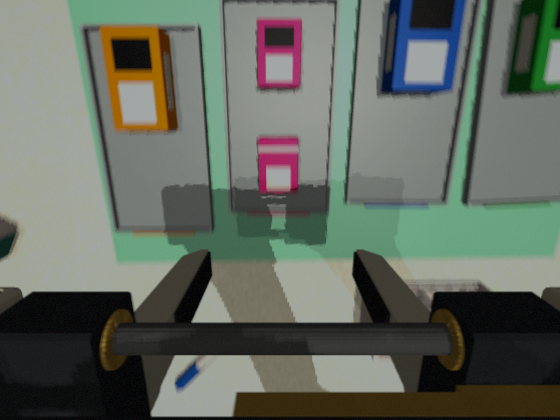

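Pink sits flat: centre offset from the opened carton is 102 mm at -6°, yaw -5°, dims as expected. Now back for orange.

Request:
arm_command:
  moves:
    - [[-8,-45,20,0,1],[-16,-92,30,-2,1],[-24,-140,35,-4,1],[-32,-188,35,-6,1],[-40,-236,35,-8,1]]

```text
time_s: 11.85
tool_pos: [0.5177, -0.0628, 0.2131]
tcp_rot: [-3.12, 0.369, -0.002]
contact_force: [1.2, -0.5, 0.1]
opening: 0.093
```

Request:
arm_command:
  moves:
    - [[-8,-48,0,-1,1],[-16,-96,0,-1,1],[-24,-144,0,-1,1],[-32,-192,0,-1,1],[-42,-236,0,-1,1]]

```text
time_s: 12.35
tool_pos: [0.4755, -0.2994, 0.2127]
tcp_rot: [3.116, -0.396, 0.001]
contact_force: [0.7, -0.9, -0.1]
opening: 0.0926
```

Request:
arm_command:
  moves:
    - [[-3,-30,-10,0,1],[-7,-50,-30,0,1],[-7,-53,-40,0,1],[-7,-53,-40,0,1],[-7,-53,-40,0,1]]

```text
time_s: 12.85
tool_pos: [0.4702, -0.348, 0.1728]
tcp_rot: [-3.116, 0.391, -0.001]
contact_force: [0.0, -0.0, 0.5]
opening: 0.0928
```

Run:
```python
from h import *
p=snap('wrist','w9'); st()
for n,z,q in [('orange',.064,(.471,-.351)),('blue',.034,(.514,-.36)),('green',.034,(.431,-.338))]: print(n,rect(p,n,z,q,.08,S=110,V=40))
```

```text
t 12.9 tcp [ 470.5 -348.1  173.3] yaw -14.3 F [0.5 0.7 0.5] open 92.9
orange (array([ 470. , -348.8]), -15.8, 93.3, 52.0, 2915)
blue (array([ 532.4, -365.2]), 75.7, 56.0, 44.9, 2248)
green (array([ 399.5, -328.8]), 75.8, 55.0, 21.8, 469)
```

Request:
arm_command:
  moves:
    - [[0,-1,-35,-2,1],[0,-1,-70,-2,1],[0,-1,-100,-2,1],[0,-1,-122,-2,1],[0,-1,-130,-2,1]]
  force: 20

```text
time_s: 13.4
tool_pos: [0.4693, -0.3489, 0.0414]
tcp_rot: [-3.108, 0.445, 0.003]
contact_force: [-0.5, 1.0, 0.5]
opening: 0.0933
```

Request:
arm_command:
  moves:
    - [[0,0,-2,0,1],[0,0,-2,0,0.4],[0,0,-2,0,0.4],[0,0,-2,0,0.4],[0,0,-2,0,0.4]]

```text
time_s: 13.9
tool_pos: [0.4695, -0.3514, 0.0415]
tcp_rot: [3.109, -0.449, 0.002]
contact_force: [0.2, 0.1, 1.0]
opening: 0.066
```

Request:
arm_command:
  moves:
    - [[0,0,0,0,0.4],[0,0,0,0,0.4],[0,0,0,0,0.4],[0,0,0,0,0.4],[0,0,0,0,0.4]]

```text
time_s: 14.4
tool_pos: [0.4695, -0.3506, 0.0409]
tcp_rot: [-3.109, 0.449, -0.001]
contact_force: [-0.1, 1.9, 4.4]
opening: 0.0516
```

Request:
arm_command:
  moves:
    - [[0,0,0,0,0.4],[0,0,4,0,0.4],[0,0,15,0,0.4],[0,0,35,0,0.4],[0,0,65,0,0.4]]

```text
time_s: 14.9
tool_pos: [0.4675, -0.3508, 0.1051]
tcp_rot: [-3.108, 0.45, 0.006]
contact_force: [-0.3, -0.2, -1.3]
opening: 0.0518
```

Run:
```python
from h import *
p=snap('wrist','w10'); st(); q=snap('side')
for c in (p,q): print([(round(k['score'],2),w(c,k['location']).round(4)) for k in optics.place_of(c,'box_orange')[:2]])
for n,z,a in [('blue',.034,(.514,-.36)),('green',.034,(.431,-.338))]: print(n,rect(p,n,z,a,.06,S=110,V=40))
```

```text
t 14.95 tcp [ 470.9 -353.3  111.2] yaw -16.5 F [1.3 0.2 1. ] open 51.6
[(0.66, array([ 0.4709, -0.3521,  0.1004]))]
[(0.82, array([ 0.4736, -0.3545,  0.1045])), (0.32, array([ 0.7186, -0.3054,  0.0008]))]
blue (array([ 524.8, -363.3]), -14.5, 62.4, 56.6, 4377)
green (array([0., 0.]), 0.0, 0.0, 0.0, 0)
```

Request:
arm_command:
  moves:
    - [[0,10,40,2,0.4],[5,45,75,4,0.4],[10,90,95,6,0.4],[15,136,110,8,0.4],[20,184,115,10,0.4]]

```text
time_s: 15.6
tool_pos: [0.4892, -0.166, 0.2211]
tcp_rot: [3.136, -0.177, 0.001]
contact_force: [0.2, -0.2, -1.1]
opening: 0.0521
```

Request:
arm_command:
  moves:
    - [[5,48,8,0,0.4],[10,96,16,0,0.4],[15,144,24,0,0.4],[20,192,32,0,0.4],[22,240,40,0,0.4]]

```text
time_s: 16.1
tool_pos: [0.5104, 0.0744, 0.2594]
tcp_rot: [3.136, -0.177, -0.004]
contact_force: [1.5, 0.4, -1.8]
opening: 0.0519
```

Request:
arm_command:
  moves:
    - [[5,48,0,0,0.4],[10,96,0,0,0.4],[15,144,0,0,0.4],[20,190,0,0,0.4],[20,215,0,0,0.4]]

```text
time_s: 16.6
tool_pos: [0.5294, 0.2928, 0.2583]
tcp_rot: [-3.136, 0.168, 0.006]
contact_force: [-0.0, 0.1, -1.2]
opening: 0.0517
```

Run:
```python
from h import *
snap('top');p=snap('wrist','w11'); st(); trays(p); q=snap('side')
for c in (p,q): print([(round(k['score'],2),w(c,k['location']).round(4)) for k in optics.place_of(c,'box_orange')[:2]])
print(rect(p,'orange',.306,(.535,.29),.08))
```

```text
t 16.7 tcp [528.5 293.5 258.1] yaw -6.0 F [-0.3 -0.5 -1.1] open 51.6
open orange (array([686.4, 299.4]), -5.8, 82.3, 51.5, 162) origin [583.9 309.8]
open pink (array([695.6, 167. ]), -5.9, 50.3, 44.5, 995) origin [593.1 177.6]
open blue (array([680.9,  33.9]), 84.1, 56.2, 47.2, 1388) origin [670.3 -68.6]
open green (array([0., 0.]), 0.0, 0.0, 0.0, 0) origin [-103.    0.]
[(0.58, array([0.5326, 0.2941, 0.2546]))]
[(0.96, array([0.5279, 0.2907, 0.252 ]))]
(array([527.9, 288.8]), 84.0, 123.2, 120.8, 13308)
```

Request:
arm_command:
  moves:
    - [[15,4,-35,0,0.4],[30,8,-70,0,0.4],[45,12,-105,0,0.4],[58,15,-140,0,0.4],[58,15,-165,0,0.4]]

```text
time_s: 17.35
tool_pos: [0.5906, 0.299, 0.0926]
tcp_rot: [3.133, -0.184, -0.001]
contact_force: [-0.0, -0.4, -0.9]
opening: 0.052
```

Request:
arm_command:
  moves:
    - [[0,0,0,0,0.4],[0,0,-20,0,0.4],[0,0,-20,0,0.4],[0,0,-20,0,0.4],[0,0,-20,0,0.4]]

```text
time_s: 17.85
tool_pos: [0.5902, 0.303, 0.0776]
tcp_rot: [-3.135, 0.178, -0.004]
contact_force: [-0.1, 0.1, -1.6]
opening: 0.052
```

Run:
```python
from h import *
p=snap('wrist','w12'); st()
for S in (110,150,190):
    a=rect(p,'orange',.034,(.69,.297),.065,S=S); t=np.radians(a[1]); print(a,(a[0]-103*np.array([np.cos(t),np.sin(t)])).round(1))
print([(round(k['score'],2),w(p,k['location']).round(4)) for k in optics.place_of(p,'box_orange')[:2]])
```

```text
t 17.9 tcp [590.1 303.1  77.5] yaw -6.5 F [ 0.4  0.8 -1. ] open 52.0
(array([691.9, 298.6]), -5.6, 89.9, 52.2, 851) [589.4 308.7]
(array([691.8, 298.6]), -5.5, 89.7, 52.1, 651) [589.3 308.5]
(array([691.8, 298.6]), -5.3, 89.7, 51.7, 409) [589.2 308.1]
[(0.91, array([0.5943, 0.3012, 0.0726]))]
```

View pics/w12.png

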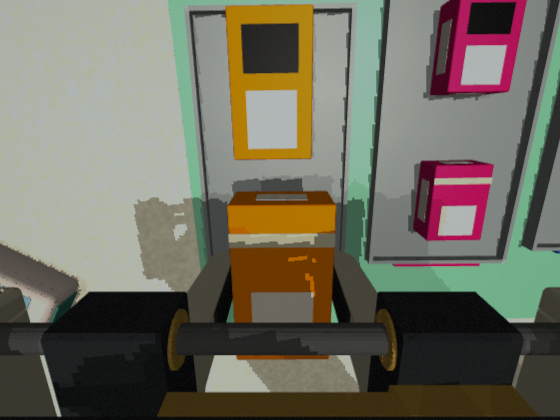

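Open orange is at (691.9,298.6), so the tray origin is (589.3,308.5), yaw -5.5°. The TCP is 5 mm short in y. I'll correct that and lower.

Request:
arm_command:
  moves:
    - [[-1,3,-10,1,0.4],[-2,5,-25,1,0.4],[-2,5,-40,1,0.4],[-2,5,-50,1,0.4],[-2,5,-55,1,0.4]]

```text
time_s: 18.45
tool_pos: [0.586, 0.3072, 0.0182]
tcp_rot: [3.136, -0.149, -0.005]
contact_force: [0.4, 0.1, -1.0]
opening: 0.052
```

Run:
```python
from h import *
p=snap('wrist'); st(); q=snap('side'); st()
for c in (p,q): print([(round(k['score'],2),w(c,k['location']).round(4)) for k in optics.place_of(c,'box_orange')[:2]])
a=rect(p,'orange',.034,(.69,.299),.062);print(a)
```

```text
t 18.5 tcp [586.  307.2  18.1] yaw -5.5 F [-0.4  0.1 -1.5] open 51.8
t 18.55 tcp [586.5 307.4  19.1] yaw -5.5 F [-0.2 -0.4 -1.7] open 51.7
[(0.6, array([0.5845, 0.3023, 0.013 ]))]
[(0.78, array([0.5869, 0.3045, 0.0112]))]
(array([671.9, 300.6]), -5.6, 87.5, 51.9, 5508)
```

Request:
arm_command:
  moves:
    - [[1,1,-1,0,0.4],[2,1,-2,0,0.4],[2,1,-4,0,0.4],[2,1,-5,0,0.4],[2,1,-6,0,0.4]]

```text
time_s: 19.15
tool_pos: [0.5891, 0.3089, 0.0146]
tcp_rot: [3.138, -0.149, -0.0]
contact_force: [-0.0, 0.4, -1.4]
opening: 0.0518
```

Request:
arm_command:
  moves:
    - [[0,0,-1,0,0.4],[0,0,-1,0,0.4],[0,0,-2,0,0.4],[0,0,-2,0,0.4],[0,0,-2,0,0.4]]

```text
time_s: 19.65
tool_pos: [0.5891, 0.309, 0.0126]
tcp_rot: [-3.138, 0.149, -0.0]
contact_force: [-1.5, 0.4, -1.3]
opening: 0.0523
```

Request:
arm_command:
  moves:
    - [[0,0,-1,0,0.4],[0,0,-1,0,0.4],[0,0,-2,0,0.4],[0,0,-2,0,0.4],[0,0,-2,0,0.4]]

```text
time_s: 20.15
tool_pos: [0.5891, 0.3089, 0.0106]
tcp_rot: [3.138, -0.149, -0.0]
contact_force: [0.2, -0.1, -0.0]
opening: 0.0518
```

Request:
arm_command:
  moves:
    - [[0,0,-1,0,0.4],[0,0,-1,0,0.4],[0,0,-1,0,0.4],[0,0,-1,0,0.4],[0,0,-1,0,0.4]]

```text
time_s: 20.65
tool_pos: [0.5893, 0.3091, 0.01]
tcp_rot: [-3.138, 0.149, -0.001]
contact_force: [-1.1, 0.4, 2.4]
opening: 0.0518
```

Weight is off the gripper and the floor is carrying it. One more mm, then release with a limited opening and rise.

Request:
arm_command:
  moves:
    - [[0,0,-1,0,0.4],[0,0,0,0,0.55],[0,0,0,0,0.64],[0,0,0,0,0.64],[0,0,0,0,0.64]]

```text
time_s: 21.15
tool_pos: [0.5891, 0.3089, 0.0092]
tcp_rot: [3.138, -0.149, -0.0]
contact_force: [0.6, 0.7, 1.0]
opening: 0.0595
```

Request:
arm_command:
  moves:
    - [[0,0,3,0,0.64],[0,0,25,0,0.64],[0,0,65,0,0.8],[-10,0,110,0,1],[-40,0,150,0,1]]

```text
time_s: 21.65
tool_pos: [0.5518, 0.3081, 0.1616]
tcp_rot: [-3.137, 0.155, -0.006]
contact_force: [-0.3, -0.5, 0.9]
opening: 0.0785
```

Run:
```python
from h import *
p=snap('wrist','w13'); st(); print('new',rect(p,'orange',.034,(.588,.308),.055)); print('open',rect(p,'orange',.034,(.692,.299),.055)); q=snap('side')
for c in (p,q): print([(round(k['score'],2),w(c,k['location']).round(4)) for k in optics.place_of(c,'box_orange')[:2]])
```

```text
t 21.7 tcp [547.6 312.3 169. ] yaw -5.3 F [-3.8  0.7  2.3] open 82.8
new (array([583.2, 309.8]), -4.9, 92.2, 52.4, 1354)
open (array([685.7, 299.3]), -5.7, 83.3, 52.4, 557)
[(0.67, array([0.5929, 0.3067, 0.005 ]))]
[(0.89, array([0.5897, 0.3034, 0.002 ]))]
```

View pics/w13.png

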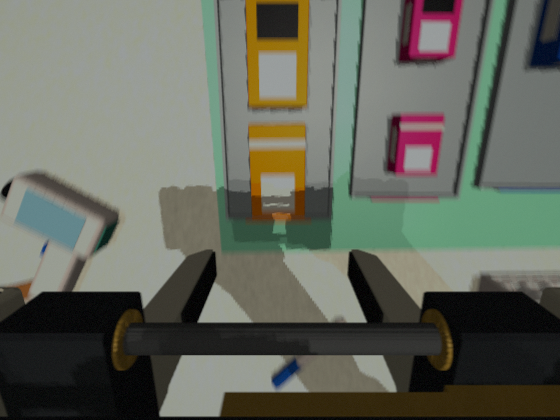

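Orange sits squared, with a ~14 mm gap to the opened carton (expected 13) and centred laterally. Now the bottom layer.

Request:
arm_command:
  moves:
    - [[0,-35,30,-1,1],[-5,-82,42,-3,1],[-10,-130,45,-5,1],[-15,-178,45,-7,1],[-20,-226,45,-9,1]]

```text
time_s: 22.35
tool_pos: [0.5285, 0.0801, 0.203]
tcp_rot: [3.115, -0.399, -0.004]
contact_force: [0.9, -1.0, -0.6]
opening: 0.0931
```

Request:
arm_command:
  moves:
    - [[-6,-48,0,0,1],[-12,-96,0,0,1],[-18,-144,0,0,1],[-24,-192,0,0,1],[-30,-240,0,0,1]]

```text
time_s: 22.85
tool_pos: [0.498, -0.1596, 0.2028]
tcp_rot: [-3.116, 0.397, 0.005]
contact_force: [0.3, 0.3, 0.1]
opening: 0.0932
```

Request:
arm_command:
  moves:
    - [[-6,-48,0,0,1],[-12,-96,0,0,1],[-18,-144,0,0,1],[-24,-185,0,0,1],[-26,-192,0,0,1]]

```text
time_s: 23.35
tool_pos: [0.469, -0.3569, 0.2021]
tcp_rot: [3.111, -0.412, -0.007]
contact_force: [-0.2, -0.2, -0.0]
opening: 0.0928
```

Run:
```python
from h import *
for i in range(2): p=snap('wrist','w14')
st()
for n,q in [('blue',(.512,-.36)),('green',(.4305,-.339))]:
  for S in (100,130): print(n,rect(p,n,.034,q,.055,S=S,V=35))
  print([(round(k['score'],2),w(p,k['location']).round(4)) for k in optics.place_of(p,'box_'+n)[:2]])
```

```text
t 23.45 tcp [ 471.2 -351.3  202.4] yaw -14.7 F [ 0.3 -0.1 -0.2] open 92.9
blue (array([ 514.4, -359.5]), -13.9, 83.9, 55.5, 2713)
blue (array([ 514.3, -359.6]), -13.9, 83.7, 55.3, 2634)
[(0.8, array([ 0.5131, -0.3595,  0.0026])), (0.74, array([ 0.3781, -0.5377,  0.0023]))]
green (array([ 431.2, -336.3]), -14.0, 87.3, 55.8, 2187)
green (array([ 431.2, -336. ]), -14.1, 86.5, 54.2, 2098)
[(0.58, array([ 4.319e-01, -3.382e-01, -4.000e-04]))]
```

Both cartons fit their sizes. Blue is at (514.3,-359.5), yaw -13.9°. Gripping blue.

Request:
arm_command:
  moves:
    - [[12,-2,-35,1,1],[25,-4,-75,1,1],[36,-6,-115,1,1],[43,-8,-150,1,1],[43,-8,-180,1,1]]

```text
time_s: 24.05
tool_pos: [0.5181, -0.3534, 0.0224]
tcp_rot: [-3.118, 0.36, 0.0]
contact_force: [-0.3, 0.8, -0.2]
opening: 0.093
```

Request:
arm_command:
  moves:
    - [[0,0,-3,0,1],[0,0,-7,0,1],[0,0,-10,0,1],[0,0,-10,0,0.9],[0,0,-10,0,0.75]]

```text
time_s: 24.55
tool_pos: [0.5169, -0.3575, 0.0161]
tcp_rot: [3.119, -0.368, 0.004]
contact_force: [0.9, 0.1, 0.2]
opening: 0.0812
```

Run:
```python
from h import *
p=snap('wrist','w15'); st()
```

```text
t 24.6 tcp [ 516.7 -357.5   16. ] yaw -13.5 F [-0.2 -0.2 -0.6] open 77.4
```

Request:
arm_command:
  moves:
    - [[-1,-1,-3,0,0.75],[-2,-2,-5,0,0.75],[-2,-2,-5,0,0.75],[-2,-2,-5,0,0.45],[-2,-2,-5,0,0.45]]

```text
time_s: 25.1
tool_pos: [0.5142, -0.3591, 0.0096]
tcp_rot: [-3.12, 0.368, -0.0]
contact_force: [-0.3, -0.5, 0.4]
opening: 0.0582
```

Request:
arm_command:
  moves:
    - [[0,0,0,0,0.45],[0,0,0,0,0.45],[0,0,0,0,0.45],[0,0,0,0,0.45],[0,0,0,0,0.45]]

```text
time_s: 25.6
tool_pos: [0.5141, -0.359, 0.0096]
tcp_rot: [-3.12, 0.368, -0.0]
contact_force: [-0.0, -0.2, 0.3]
opening: 0.0556
```

Request:
arm_command:
  moves:
    - [[0,0,0,0,0.45],[0,0,4,0,0.45],[0,0,15,0,0.45],[0,0,35,0,0.45],[0,0,65,0,0.45]]

```text
time_s: 26.1
tool_pos: [0.5131, -0.3583, 0.0747]
tcp_rot: [-3.118, 0.368, 0.005]
contact_force: [1.3, 0.5, -0.5]
opening: 0.0562
```

Run:
```python
from h import *
p=snap('wrist','w16'); st(); q=snap('side')
for c in (p,q): print([(round(k['score'],2),w(c,k['location']).round(4)) for k in optics.place_of(c,'box_blue')[:2]])
print('green',rect(p,'green',.034,(.431,-.337),.055,S=100,V=35)); st()
```

```text
t 26.15 tcp [ 516.8 -360.8   81. ] yaw -13.5 F [ 1.3 -1.1  2.8] open 55.6
[(0.94, array([ 0.5166, -0.361 ,  0.065 ])), (0.62, array([ 0.3731, -0.5376,  0.0006]))]
[(0.91, array([ 0.5158, -0.3604,  0.0775])), (0.88, array([ 0.3807, -0.5372, -0.0033]))]
green (array([ 399., -329.]), 76.6, 56.7, 30.1, 870)
t 26.3 tcp [ 514.6 -359.3   75.9] yaw -13.5 F [-0.6  0.1 -0.9] open 55.8
```

Request:
arm_command:
  moves:
    - [[0,10,45,1,0.45],[8,45,75,3,0.45],[17,90,90,5,0.45],[26,136,100,7,0.45],[35,184,100,8,0.45]]

```text
time_s: 26.8
tool_pos: [0.5495, -0.1739, 0.1754]
tcp_rot: [3.138, -0.15, 0.002]
contact_force: [0.9, -0.6, -0.4]
opening: 0.0561
```

Request:
arm_command:
  moves:
    - [[10,48,0,0,0.45],[20,96,0,0,0.45],[30,144,0,0,0.45],[40,190,-5,0,0.45],[46,218,-30,0,0.45]]

```text
time_s: 27.3
tool_pos: [0.5969, 0.0489, 0.1458]
tcp_rot: [-3.135, 0.141, -0.008]
contact_force: [-0.5, 0.3, -1.2]
opening: 0.0558
```

Request:
arm_command:
  moves:
    - [[0,0,-30,0,0.45],[0,0,-50,0,0.45],[0,0,-70,0,0.45],[0,0,-75,0,0.45],[0,0,-75,0,0.45]]

```text
time_s: 27.8
tool_pos: [0.5939, 0.0428, 0.0682]
tcp_rot: [3.138, -0.149, -0.005]
contact_force: [-0.7, 0.0, -1.1]
opening: 0.0562
```

Run:
```python
from h import *
p=snap('wrist','w17'); st()
for S in (100,130,160):
    a=rect(p,'blue',.038,(.698,.032),.055,S=S); t=np.radians(a[1]); print(a,(a[0]-103*np.array([np.cos(t),np.sin(t)])).round(1))
print([(round(k['score'],2),w(p,k['location']).round(4)) for k in optics.place_of(p,'box_blue')[:2]])
```

```text
t 27.85 tcp [595.   42.9  69.4] yaw -5.5 F [ 0.3  0.8 -0.5] open 55.8
(array([697.4,  32.4]), -6.0, 80.8, 56.0, 7617) [595.   43.2]
(array([697.5,  32.3]), -5.9, 80.5, 56.0, 7468) [595.   42.9]
(array([697.6,  32.4]), -5.9, 80.4, 55.8, 7280) [595.1  43. ]
[(0.92, array([0.5923, 0.0455, 0.061 ]))]
```

View pics/w17.png

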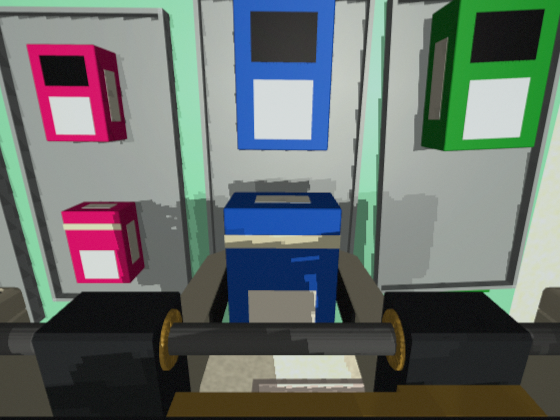

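Open blue is cut by the image top by ~3.5 mm. Corrected, the tray origin is ≈ (596.8,42.9). I'll shift 2 mm in x and lower.

Request:
arm_command:
  moves:
    - [[1,0,-12,0,0.45],[2,0,-25,0,0.45],[2,0,-38,0,0.45],[2,0,-46,0,0.45],[2,0,-50,0,0.45]]

```text
time_s: 28.4
tool_pos: [0.5962, 0.0429, 0.0181]
tcp_rot: [3.138, -0.149, -0.004]
contact_force: [0.8, 0.1, 0.3]
opening: 0.0561
```

Request:
arm_command:
  moves:
    - [[0,0,-1,0,0.45],[0,0,-1,0,0.45],[0,0,-2,0,0.45],[0,0,-2,0,0.45],[0,0,-2,0,0.45]]

```text
time_s: 28.9
tool_pos: [0.5974, 0.043, 0.018]
tcp_rot: [-3.138, 0.149, -0.001]
contact_force: [-0.1, -0.5, -1.2]
opening: 0.0559
```

Request:
arm_command:
  moves:
    - [[0,0,-1,0,0.45],[0,0,-1,0,0.45],[0,0,-2,0,0.45],[0,0,-2,0,0.45],[0,0,-2,0,0.45]]

```text
time_s: 29.4
tool_pos: [0.5971, 0.0429, 0.0156]
tcp_rot: [-3.138, 0.149, 0.0]
contact_force: [0.4, 1.1, -0.6]
opening: 0.0563
```

Request:
arm_command:
  moves:
    - [[0,0,-1,0,0.45],[0,0,-1,0,0.45],[0,0,-2,0,0.45],[0,0,-2,0,0.45],[0,0,-2,0,0.45]]

```text
time_s: 29.9
tool_pos: [0.5971, 0.043, 0.0136]
tcp_rot: [-3.138, 0.149, 0.0]
contact_force: [-0.2, 0.2, -0.6]
opening: 0.0558
```

Request:
arm_command:
  moves:
    - [[0,0,-1,0,0.45],[0,0,-1,0,0.45],[0,0,-1,0,0.45],[0,0,-1,0,0.45],[0,0,-1,0,0.45]]

```text
time_s: 30.4
tool_pos: [0.5971, 0.043, 0.0126]
tcp_rot: [-3.138, 0.149, 0.0]
contact_force: [-0.2, 0.5, -0.3]
opening: 0.0559
```

Request:
arm_command:
  moves:
    - [[0,0,-1,0,0.45],[0,0,-1,0,0.45],[0,0,-1,0,0.45],[0,0,-1,0,0.45],[0,0,-1,0,0.45]]

```text
time_s: 30.9
tool_pos: [0.5971, 0.0429, 0.0126]
tcp_rot: [-3.138, 0.15, -0.0]
contact_force: [-1.6, -0.5, 5.6]
opening: 0.0562
```

Contact at 5.6 N. Release and rise.

Request:
arm_command:
  moves:
    - [[0,0,0,0,0.55],[0,0,0,0,0.67],[0,0,0,0,0.67],[0,0,0,0,0.67],[0,0,0,0,0.67]]

```text
time_s: 31.4
tool_pos: [0.5971, 0.043, 0.0115]
tcp_rot: [-3.138, 0.149, 0.0]
contact_force: [0.4, -0.2, -0.7]
opening: 0.0622
```

Request:
arm_command:
  moves:
    - [[0,0,3,0,0.67],[0,0,25,0,0.67],[0,0,65,0,0.8],[0,0,110,0,1],[-10,0,158,0,1]]

```text
time_s: 31.9
tool_pos: [0.5875, 0.0428, 0.1709]
tcp_rot: [3.138, -0.15, 0.0]
contact_force: [0.5, 0.2, -0.2]
opening: 0.0818
```

Request:
arm_command:
  moves:
    - [[-20,0,20,0,1],[-30,0,30,0,1],[-30,0,30,0,1],[-30,0,30,0,1],[-30,0,30,0,1]]

```text
time_s: 32.4
tool_pos: [0.5568, 0.0428, 0.1978]
tcp_rot: [3.138, -0.149, -0.004]
contact_force: [-0.8, -0.7, 0.0]
opening: 0.0926
```

Run:
```python
from h import *
p=snap('wrist','w18'); st()
for n,a,b in [('blue',(.597,.043),(.699,.032)),('green',(.587,-.083),(.69,-.093))]:
  for q in (a,b):
    try:print(n,rect(p,n,.038,q,.055))
    except Exception as e: print(n,'none')
print([(round(k['score'],2),w(p,k['location']).round(4)) for k in optics.place_of(p,'box_blue')[:2]])
```

```text
t 32.45 tcp [556.9  42.8 197.9] yaw -5.5 F [0.1 0.6 0. ] open 93.1
blue (array([593. ,  43.7]), -5.7, 92.5, 55.7, 2811)
blue (array([698.7,  32.3]), -6.5, 84.0, 56.0, 3153)
green (array([536., -81.]), 87.1, 39.3, 1.4, 50)
green (array([687.3, -92.8]), -2.8, 83.8, 55.8, 3105)
[(0.61, array([0.598 , 0.0439, 0.0057]))]
```

Blue is good: centre ≈ (597,43.5), yaw -5.7°. Green tray's opened carton is at (687.3,-92.8), yaw -2.8°, so its origin is ≈ (584.4,-87.8). Back for green.

Request:
arm_command:
  moves:
    - [[-10,-46,0,-2,1],[-22,-92,0,-4,1],[-34,-138,0,-6,1],[-48,-184,0,-8,1],[-62,-230,0,-8,1]]

```text
time_s: 33.0
tool_pos: [0.4946, -0.1888, 0.1988]
tcp_rot: [-3.12, 0.368, 0.002]
contact_force: [1.2, -0.5, 0.0]
opening: 0.0932
```

Request:
arm_command:
  moves:
    - [[-18,-44,0,0,1],[-36,-88,0,0,1],[-52,-130,-10,0,1],[-63,-150,-30,0,1],[-63,-150,-50,0,1]]

```text
time_s: 33.5
tool_pos: [0.429, -0.3426, 0.1483]
tcp_rot: [3.115, -0.382, -0.002]
contact_force: [0.2, -0.1, 0.2]
opening: 0.093
```

Request:
arm_command:
  moves:
    - [[0,0,0,0,1],[0,0,0,0,1],[0,0,0,0,1],[0,0,0,0,1],[0,0,0,0,1]]

```text
time_s: 34.0
tool_pos: [0.4329, -0.3368, 0.1505]
tcp_rot: [3.12, -0.366, 0.002]
contact_force: [0.4, 0.0, 0.1]
opening: 0.0925
```

Run:
```python
from h import *
p=snap('wrist','w19'); st()
for S in (100,130): print(rect(p,'green',.034,(.4315,-.338),.055,S=S,V=35))
print([(round(k['score'],2),w(p,k['location']).round(4)) for k in optics.place_of(p,'box_green')[:2]])
q=snap('top');print([(round(k['score'],2),w(q,k['location']).round(4)) for k in optics.place_of(q,'box_green')[:2]])
```

```text
t 34.05 tcp [ 432.7 -336.9  150.3] yaw -13.4 F [ 0.4 -0.7  0.5] open 93.1
(array([ 431.5, -337. ]), -13.8, 87.6, 56.1, 3374)
(array([ 431.4, -336.9]), -14.0, 87.6, 55.8, 3268)
[(0.9, array([ 0.4312, -0.3343, -0.0028]))]
[(0.64, array([ 0.4305, -0.3366,  0.0051])), (0.18, array([0.5851, 0.3047, 0.0047]))]
```

Request:
arm_command:
  moves:
    - [[-1,0,-35,0,1],[-2,0,-70,0,1],[-3,0,-100,0,1],[-3,0,-125,0,1],[-3,0,-134,0,1]]

```text
time_s: 34.7
tool_pos: [0.4278, -0.3361, 0.0134]
tcp_rot: [-3.118, 0.368, 0.006]
contact_force: [0.3, 0.4, 0.0]
opening: 0.0928
```

Request:
arm_command:
  moves:
    - [[0,0,-3,0,1],[0,0,-6,0,1],[0,0,-6,0,0.75],[0,0,-6,0,0.45],[0,0,-6,0,0.45]]

```text
time_s: 35.2
tool_pos: [0.4296, -0.3374, 0.0105]
tcp_rot: [3.119, -0.368, 0.002]
contact_force: [-0.8, -0.3, 0.2]
opening: 0.0736
```

Request:
arm_command:
  moves:
    - [[0,0,0,0,0.45],[0,0,0,0,0.45],[0,0,0,0,0.45],[0,0,0,0,0.45],[0,0,0,0,0.45]]

```text
time_s: 35.7
tool_pos: [0.4292, -0.3371, 0.0099]
tcp_rot: [3.12, -0.368, 0.0]
contact_force: [-0.8, -0.9, 2.1]
opening: 0.0561
```

Request:
arm_command:
  moves:
    - [[0,0,0,0,0.45],[0,0,4,0,0.45],[0,0,15,0,0.45],[0,0,35,0,0.45],[0,0,65,0,0.45]]

```text
time_s: 36.2
tool_pos: [0.428, -0.3362, 0.0745]
tcp_rot: [-3.118, 0.368, 0.005]
contact_force: [0.9, 0.6, -1.1]
opening: 0.0561
```

Request:
arm_command:
  moves:
    - [[5,5,45,2,0.45],[25,40,65,4,0.45],[50,80,65,6,0.45],[75,122,65,8,0.45],[100,162,65,10,0.45]]

```text
time_s: 36.7
tool_pos: [0.5298, -0.1733, 0.1407]
tcp_rot: [3.14, -0.093, 0.002]
contact_force: [0.9, -0.3, -0.5]
opening: 0.056
```

Request:
arm_command:
  moves:
    - [[25,40,0,1,0.45],[50,80,0,1,0.45],[55,87,-30,1,0.45],[55,87,-60,1,0.45],[55,87,-70,1,0.45]]

```text
time_s: 37.2
tool_pos: [0.5819, -0.0871, 0.0672]
tcp_rot: [-3.14, 0.065, 0.009]
contact_force: [-0.9, 0.8, -2.0]
opening: 0.0557
```

Request:
arm_command:
  moves:
    - [[0,0,0,0,0.45],[0,0,0,0,0.45],[0,0,0,0,0.45],[0,0,0,0,0.45],[0,0,0,0,0.45]]

```text
time_s: 37.7
tool_pos: [0.5846, -0.0883, 0.0706]
tcp_rot: [3.141, -0.068, 0.003]
contact_force: [0.2, -1.0, -1.0]
opening: 0.0561
```

Run:
```python
from h import *
p=snap('wrist','w20'); st()
for S in (100,130,160):
    a=rect(p,'green',.038,(.69,-.093),.055,S=S); t=np.radians(a[1]); print(a,(a[0]-103*np.array([np.cos(t),np.sin(t)])).round(1))
q=snap('side')
for c in (p,q):print([(round(k['score'],2),w(c,k['location']).round(4)) for k in optics.place_of(c,'box_green')[:2]])
```

```text
t 37.75 tcp [584.5 -88.2  70.4] yaw -2.5 F [ 0.8 -0.9 -0.8] open 55.9
(array([687.6, -92.9]), -2.7, 83.5, 56.3, 7856) [584.7 -88. ]
(array([687.5, -92.8]), -3.1, 83.6, 55.9, 7662) [584.7 -87.2]
(array([687.5, -92.8]), -2.9, 83.3, 55.4, 6819) [584.6 -87.6]
[(0.84, array([ 0.5854, -0.0919,  0.0597]))]
[(0.94, array([ 0.5903, -0.0862,  0.0693])), (0.6, array([0.5979, 0.0446, 0.0086]))]
```

View pics/w20.png

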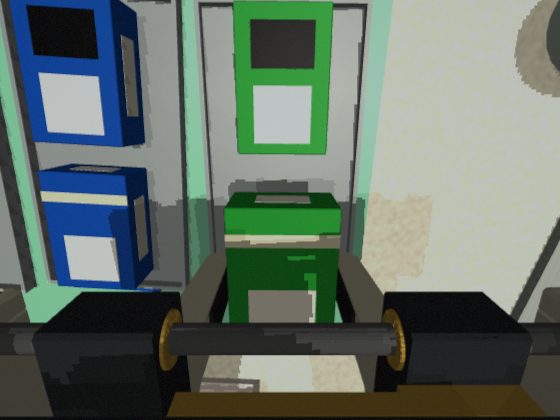

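Green is aligned: TCP (584.5,-88.2), tray origin (584.7,-87.6), both at ≈ -2.7°. Blue stands flat at left. Lowering.

Request:
arm_command:
  moves:
    - [[0,0,-14,0,0.45],[0,0,-28,0,0.45],[0,0,-40,0,0.45],[0,0,-48,0,0.45],[0,0,-52,0,0.45]]

```text
time_s: 38.4
tool_pos: [0.5833, -0.0879, 0.0159]
tcp_rot: [-3.141, 0.067, 0.004]
contact_force: [0.7, -1.3, -1.5]
opening: 0.0563
```

Request:
arm_command:
  moves:
    - [[0,0,-1,0,0.45],[0,0,-1,0,0.45],[0,0,-2,0,0.45],[0,0,-2,0,0.45],[0,0,-2,0,0.45]]

```text
time_s: 38.9
tool_pos: [0.5844, -0.0881, 0.016]
tcp_rot: [3.141, -0.067, 0.001]
contact_force: [-0.0, -0.6, -1.1]
opening: 0.0556
```

Request:
arm_command:
  moves:
    - [[0,0,-1,0,0.45],[0,0,-1,0,0.45],[0,0,-1,0,0.45],[0,0,-1,0,0.45],[0,0,-1,0,0.45]]

```text
time_s: 39.4
tool_pos: [0.5841, -0.0881, 0.0147]
tcp_rot: [-3.141, 0.067, -0.0]
contact_force: [-0.1, -0.0, -0.7]
opening: 0.0558
```

Request:
arm_command:
  moves:
    - [[0,0,-1,0,0.45],[0,0,-1,0,0.45],[0,0,-1,0,0.45],[0,0,-1,0,0.45],[0,0,-1,0,0.45]]

```text
time_s: 39.9
tool_pos: [0.5842, -0.0881, 0.0137]
tcp_rot: [-3.141, 0.067, -0.0]
contact_force: [-0.0, 1.0, -1.3]
opening: 0.0555
```

Request:
arm_command:
  moves:
    - [[0,0,-1,0,0.45],[0,0,-1,0,0.45],[0,0,-1,0,0.45],[0,0,-1,0,0.45],[0,0,-1,0,0.45]]

```text
time_s: 40.4
tool_pos: [0.5843, -0.0881, 0.0129]
tcp_rot: [-3.141, 0.067, -0.001]
contact_force: [-0.6, 0.3, 2.7]
opening: 0.0558
```

Contact. One mm more, release, rise.

Request:
arm_command:
  moves:
    - [[0,0,-1,0,0.45],[0,0,0,0,0.55],[0,0,0,0,0.67],[0,0,0,0,0.67],[0,0,0,0,0.67]]

```text
time_s: 40.9
tool_pos: [0.584, -0.088, 0.0123]
tcp_rot: [-3.141, 0.067, 0.001]
contact_force: [0.5, -0.2, 0.3]
opening: 0.0622
```

Request:
arm_command:
  moves:
    - [[0,0,3,0,0.67],[0,0,25,0,0.67],[0,0,65,0,0.8],[0,0,110,0,1],[-10,0,158,0,1]]

```text
time_s: 41.4
tool_pos: [0.5745, -0.0878, 0.1719]
tcp_rot: [-3.141, 0.067, -0.0]
contact_force: [0.1, -1.0, 1.1]
opening: 0.0818
```

Request:
arm_command:
  moves:
    - [[-20,0,40,0,1],[-40,0,80,0,1],[-50,0,110,0,1],[-50,0,110,0,1],[-50,0,110,0,1]]

```text
time_s: 41.9
tool_pos: [0.5241, -0.088, 0.2811]
tcp_rot: [3.141, -0.067, 0.002]
contact_force: [0.2, -0.8, -1.0]
opening: 0.093
```

Run:
```python
from h import *
p=snap('wrist','w21'); st(); q=snap('side','side1'); t=snap('top')
print('green new',rect(p,'green',.038,(.585,-.088),.055),'open',rect(p,'green',.038,(.6875,-.0928),.055))
for n in ('pink','orange','blue','green'): print(n,[[(round(k['score'],2),w(c,k['location']).round(3)) for k in optics.place_of(c,'box_'+n)[:2]] for c in (q,t)])
for n in ('tube_rack','gel_bottle'): print(n,[[(round(k['score'],2),w(c,k['location']).round(3)) for k in optics.place_of(c,n)[:1]] for c in (q,t)])
u,v=p['img'].shape[:2]
cv2.imwrite('pics/fin.png',np.hstack([cv2.resize(p['img'][:,:,::-1],(400,300)),cv2.resize(q['img'][150:390,60:380,::-1],(400,300),interpolation=cv2.INTER_CUBIC)]))
```

```text
t 41.95 tcp [523.6 -87.9 279.8] yaw -2.4 F [ 0.   0.9 -0.1] open 93.2
green new (array([578.1, -87.5]), -2.3, 93.5, 55.2, 1772) open (array([687.1, -92.6]), -2.8, 83.4, 55.4, 1896)
pink [[(0.69, array([0.602, 0.178, 0.004])), (0.54, array([0.406, 0.014, 0.   ]))], [(0.56, array([0.6  , 0.174, 0.007]))]]
orange [[(0.71, array([0.59 , 0.308, 0.008]))], [(0.84, array([0.587, 0.306, 0.003]))]]
blue [[(0.97, array([0.596, 0.041, 0.009])), (0.97, array([ 0.379, -0.536, -0.002]))], [(0.66, array([ 0.376, -0.534,  0.002])), (0.63, array([0.599, 0.044, 0.001]))]]
green [[(0.7, array([ 0.59 , -0.09 ,  0.014]))], []]
tube_rack [[(0.62, array([0.405, 0.013, 0.   ]))], [(0.88, array([ 0.402,  0.013, -0.003]))]]
gel_bottle [[(0.88, array([ 0.722, -0.302,  0.002]))], [(0.65, array([ 0.719, -0.304, -0.004]))]]
```

View pics/fin.png

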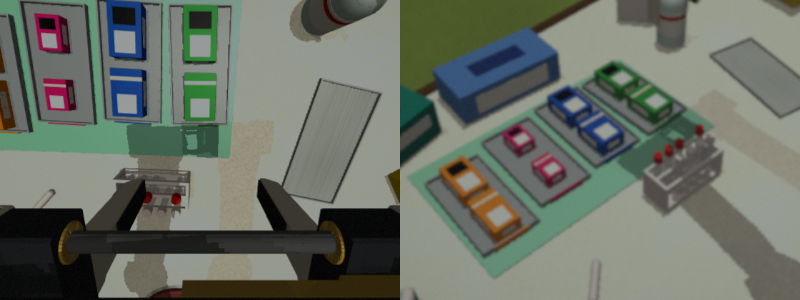

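Run:
```python
from h import *
print(workorder.job_done())
```

```text
the job is handed in; nothing more can be done
None
```

All four cartons are in their own trays, placed in the order pink, orange, blue, green, and the job was handed in at about 42 s. Each was lowered until it touched the floor, and the gripper was opened only then.

- **Final checks:** each carton measured within about 1–3 mm of its tray's centre, and within about 1° of the opened carton's angle. The last picture shows all four flat. The rack and bottle read where they stood at the start, within the 4–5 mm the networks are good to.
- **Late grip on pink:** the fingers closed after the lift had begun, so pink was held by only its top few millimetres. It stayed steady on the way, and I allowed for the extra 24 mm when lowering it. It was pressed onto the floor with about 17 N before release, well under the limits.
- **Checks that disagreed:**
  - In the last wrist picture green measured 93 mm long instead of 84, probably because the green tray label was counted in. Orange and blue also measured long (92 mm), so I took their fit from the gap to the opened carton.
  - The top camera's network did not find green at the end.
  - The side camera's network put green's underside at 14 mm. The floor contact at the expected height and the pictures show it flat.

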